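# Tamper check of the coin funnel's seam

### The job

Do the tamper check at the coin window: take the seam probe (the tall tool with the square handle) out of the aluminium holder and run its tip slowly, at about 3 cm a second, along the whole dark seam on the robot's side of the funnel panel, from the left end to the right end as the robot sees it. Keep the tip on the seam all the way, touching lightly or only a few millimetres above it. Then stand the probe back in the same hole of the holder and let go, leaving the blue glass dish where it is.

Things in the scene. Friction and masses are not known exactly. Their poses are not given: they have to be found in the camera images.
- probe: Seam probe, 140 g, upright in any hole of the holder; taller than the stamp (round knob) and thin round pen beside it. Origin: its tip; z up along it. Steel shaft 12 mm thick, tapering over the last 20 mm to 6 mm at the tip; collar 38 mm wide at 70 to 76 mm, resting on the holder's top; grey handle, 20 mm square (sides along its x and y) at 76 to 146 mm: grip there.
- funnel: Funnel panel, fixed, 280 x 220 mm, rigid, top 6 mm above counter. Dark flush seam, 6 mm wide, between its white part and the aluminium strip nearer the robot. Origin: on the counter below that seam's middle. y is along it: left end y = +100 mm, right end -100 mm. x points away from the robot; white funnel at x = 105 mm, rim 120 mm wide, 85 mm above the counter. The seam at x = 190 mm is not it.
- rack: Aluminium holder, fixed left or right of the panel, 230 mm (x) by 75 mm (y). Top 90 mm above the counter, with three round holes 26 mm wide in a row at x = -75, 0, 75 mm, y = 0. Origin: on the counter below the middle hole. The standing probe's tip is 20 mm above the counter: lift it over 70 mm to free it. Its handle is square with the holder within 5 degrees. The stamp rises 64 mm above it.
- dish: A cobalt blue glass dish, 100 mm across and 35 mm high, loose on the counter between the robot and the panel; it must stay where it is. Origin at the centre of its underside.
There are look-alikes about, which are no part of the job. Leave any green look-alike of the probe alone.

How it is judged:
On the way, in this order (a step that is already met when the one before it is completed fails the run):
1. the probe's tip is set on the left end of the near seam (x of probe in the frame of funnel between -0.012 and 0.012 m and y of probe in the frame of funnel between 0.08 and 0.115 m and z of probe in the frame of funnel below 0.017 m), for 0.15 s.
2. the tip follows the seam past the point 40 mm from its left end (x of probe in the frame of funnel between -0.012 and 0.012 m and y of probe in the frame of funnel between 0.048 and 0.072 m and z of probe in the frame of funnel below 0.017 m), for 0.04 s.
3. the tip follows the seam past the point 70 mm from its left end (x of probe in the frame of funnel between -0.012 and 0.012 m and y of probe in the frame of funnel between 0.018 and 0.042 m and z of probe in the frame of funnel below 0.017 m), for 0.04 s.
4. the tip follows the seam past the point 100 mm from its left end (x of probe in the frame of funnel between -0.012 and 0.012 m and y of probe in the frame of funnel between -0.012 and 0.012 m and z of probe in the frame of funnel below 0.017 m), for 0.04 s.
5. the tip follows the seam past the point 130 mm from its left end (x of probe in the frame of funnel between -0.012 and 0.012 m and y of probe in the frame of funnel between -0.042 and -0.018 m and z of probe in the frame of funnel below 0.017 m), for 0.04 s.
6. the tip follows the seam past the point 160 mm from its left end (x of probe in the frame of funnel between -0.012 and 0.012 m and y of probe in the frame of funnel between -0.072 and -0.048 m and z of probe in the frame of funnel below 0.017 m), for 0.04 s.
7. the tip reaches the right end of the seam (x of probe in the frame of funnel between -0.012 and 0.012 m and y of probe in the frame of funnel between -0.115 and -0.08 m and z of probe in the frame of funnel below 0.017 m), for 0.1 s.
At the end, for the whole second after the job is handed in: The probe stands in its own hole again, its tip within 16 mm of where it was at the start, upright within 8 degrees, at rest, and the dish is within 20 mm of where it was (distance of probe from where it was at the start of the episode below 0.016 m and angle between probe's own z axis and vertical below 0.15 rad and linear speed of probe below 0.02 m/s and distance of dish from where it was at the start of the episode below 0.02 m); the robot touches nothing.
It fails at once if the tip is moved along the seam faster than 10 cm/s (x of probe in the frame of funnel between -0.012 and 0.012 m and y of probe in the frame of funnel between -0.075 and 0.075 m and z of probe in the frame of funnel below 0.017 m and linear speed of probe above 0.1 m/s).
It fails at once if the tip is dragged over the panel beside the seam (more than 20 mm off it) (z of probe in the frame of funnel below 0.009 m and y of probe in the frame of funnel between -0.1 and 0.1 m and (x of probe in the frame of funnel between 0.02 and 0.23 m or x of probe in the frame of funnel between -0.045 and -0.02 m)).
It fails at once if the probe is pressed on the panel with more than 35 N (contact force between probe and funnel above 35 N).
It fails at once if the dish is shoved away by more than 20 mm (distance of dish from where it was at the start of the episode above 0.02 m).
It also fails if it takes over 61 s, if anything falls off the work surface, if the arm or the gripper's body presses on something with over 40 N, if the wrist force passes 120 N, or if a joint passes its speed limit or range.

### The arm

A 6-joint arm with a two-finger parallel gripper is mounted at the origin on the work surface. World frame = base frame: x ahead of the robot, y to its left, z up, the work surface at z = 0. Lengths are in m, angles in rad, forces in N, time in s.
With the tool pointing down it reaches from about 0.35 to 0.775 m from the base axis. Payload 7.3 kg.
Tool frame: the origin (TCP) lies on the centre line of the jaws, within the pads' length; the fingertips stand ahead of it and the grasp point (between the pads) lies 11 mm behind it (robot.nose_length is the z of the fingertips in the tool frame, in m); z points along the fingers, y is the line along which they close (so a half turn about z gives the same grasp; the last joint's range is limited). The gripper opens to 92 mm and grips with 3 to 60 N. Pads are 19 mm wide; open, the fingers measure 130 mm over their backs; the gripper's body (75 mm by 190 mm) begins 47 mm behind the grasp point.
Start: joints at [-1.339, 0.342, 1.524, -0, 1.275, -0.146], TCP at [0.194, -0.488, 0.206] pointing down, gripper open.
Joint ranges: [-2.53, 2.53], [-0.77, 2.02], [0.04, 2.7], [-1, 4.14], [0.28, 2.66], [-3.11, 3.11]. Speed limits (rad/s): [2.57, 2.57, 3.14, 3.14, 3.14, 3.14].

### API

Orientations are given as [roll, pitch, yaw] about the fixed x, y, z axes, in that order (R = Rz(yaw) Ry(pitch) Rx(roll)).
In Python, from cell import robot, cams gives the robot as it stands. The module is installed in compiled form; this text tells all that it offers.
- The arm moves only by the tool carry_out, never from a script. Its argument "deltas" is a list of rows, each a list of 7 numbers: the shift along the tool's x, y, z in cm, then the turn, a rotation vector about the tool's x, y, z in rad, then the opening, from 0 (shut) to 1 (fully open). A call has exactly 8 rows; each row shifts and turns the commanded pose from where the row before left it, along the tool's axes as they then stand; what a row does not reach is not made up. A row lasts 1/12 s, in which the tool goes at most 41.7 mm and 7.16 degrees, less where a joint would pass 70% of its speed; a pose out of reach is approached as far as the arm can. A call is refused whole if a number of a shift passes 4.17 or a number of a turn 0.125, either way. A call with a gripper value outside its range is refused whole. The fingers move at their own pace and stop on an object; "force" is the grip in N (left out, the last holds). Time passes only in rows, so rows that do not move let the fingers close, or fill a call up. It gives the time, the measured TCP pose, the force, the opening and the grip force at its end, in the units of the state.
- robot.observe(): the state, without advancing time (a new reading comes with each control period).
- cams.read_camera(name): name is "scene" or "top" or "wrist"; returns a dict with "image" (400x640x3 uint8, blue, green, red), "depth" (400x640 float32, m along the optical axis (not along the pixel's ray), 0 where there is no reading), "fx", "fy", "cx", "cy" (pixels), "world_to_cam" (4x4, takes a point from world to camera coordinates). Camera axes: x right, y up, looking along -z (the intrinsics and any distortion apply to the point x, -y, -z); pixel columns grow to the right and rows downward; lengths in m; the calibration is good to about 2 mm. A picture is of the moment at which its call begins.
- robot.hand_in(): hands the job in; it is judged then, once.
The state is a dict: "time": time; "qpos": joint angles; "qvel": joint speeds; "joint_efforts": joint torques, N m; "tool_pos": TCP position; "tool_rot": TCP orientation; "contact_force": force on the tool from outside, world axes, zero at the start; "torque": the same for the moment, N m; "opening": finger opening in m; "grip_force": force on a finger pad.
Only numpy, scipy, OpenCV 4.12 (cv2) and the standard library are available. Lean on these libraries where they do the work, as an engineer would, in place of code of your own. Each camera call takes 0.05 s, during which the arm holds its last target. There are 200 camera calls.

## Working session

There is one attempt and no reset: what is moved stays moved. The work goes in short steps, Python scripts to look and compute and a tool call to move; the robot and the scene stay as the last step left them, time stands still between calls to the robot, and variables do not carry over. Pictures are saved under pics/ and viewed, at most 10 in all, crops included, and the job is handed in when it is done.

Besides the shell and the picture viewer there is one more tool, called after ">>>" as name([rows], argument=value, ...), one row to a line, values as JSON. carry_out: Moves the arm, as the interface text tells. Its arguments: {"type":"object","properties":{"deltas":{"type":"array","items":{"type":"array","items":{"type":"number"}}},"force":{"type":"number"}},"required":["deltas"]}

```bash
mkdir -p pics
cat > h.py <<'E'
import numpy as np, cv2, pickle
from cell import robot, cams
def grab(n,tag):
    d=cams.read_camera(n); pickle.dump(d,open(f'pics/{tag}.pkl','wb')); cv2.imwrite(f'pics/{tag}.png',d['image']); return d
def load(tag): return pickle.load(open(f'pics/{tag}.pkl','rb'))
def ray(d,u,v):
    T=np.linalg.inv(d['world_to_cam']); r=np.array([(u-d['cx'])/d['fx'],-(v-d['cy'])/d['fy'],-1.0])
    return T[:3,3],T[:3,:3]@r
def onz(d,u,v,z):
    o,r=ray(d,u,v); return o+r*(z-o[2])/r[2]
def pt(d,u,v):
    o,r=ray(d,u,v); return o+r*d['depth'][int(v),int(u)]
E
python3 - <<'E'
from h import *
for n in('scene','top'):
    d=grab(n,n+'0'); print(n,np.linalg.inv(d['world_to_cam'])[:3,3].round(3),d['fx'],d['fy'],[k for k in d])
s=robot.observe(); print(s['time'],s['tool_pos'],s['tool_rot'],s['opening'],robot.nose_length)
E
```

```text
scene [1.308 0.134 0.651] 396.10667833197283 396.10667833197283 ['image', 'depth', 'fx', 'fy', 'cx', 'cy', 'world_to_cam']
top [ 0.358 -0.038  1.203] 440.3232069253232 440.3232069253232 ['image', 'depth', 'fx', 'fy', 'cx', 'cy', 'world_to_cam']
0.1 [ 0.19357096 -0.48758488  0.20542141] [-3.14023595e+00 -1.79261678e-04  3.77777170e-01] 0.09177165104920547 0.008
```

View pics/top0.png

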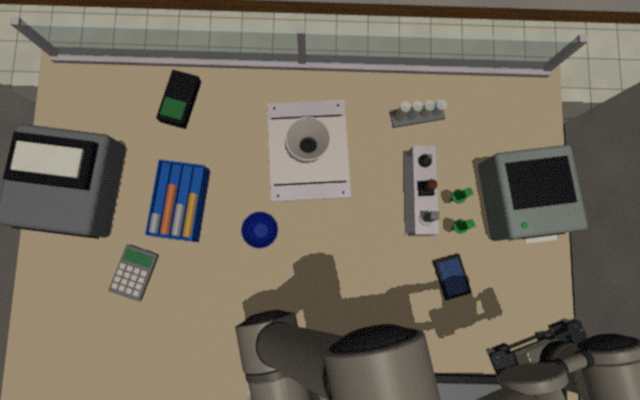

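View pics/scene0.png

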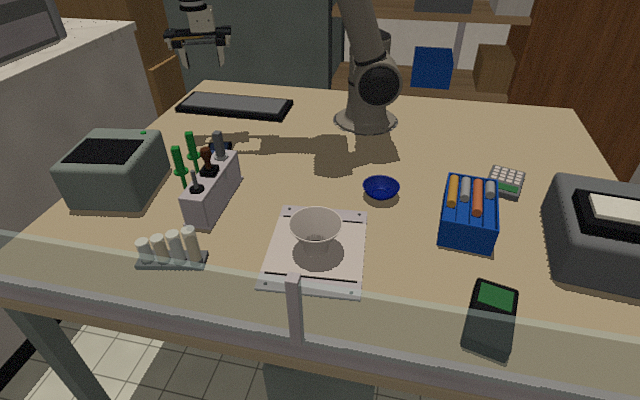

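The top view shows the panel (267–350, 100–200) with the near seam at row ~183, the dish at (260,230), and the rack at (423,190). The grey square probe stands in the near hole (430,216), and the green look-alikes are to its right (462,195 and 462,226). The scene view confirms the probe in the hole nearest the robot at (219,145).

Run:
```python
from h import *
d=load('top0'); im=d['image']
c=np.hstack([cv2.resize(im[130:250,385:485],None,fx=4,fy=4,interpolation=cv2.INTER_CUBIC),cv2.resize(im[130:250,260:360],None,fx=4,fy=4,interpolation=cv2.INTER_CUBIC)])
cv2.imwrite('pics/c1.png',c)
hsv=cv2.cvtColor(im,cv2.COLOR_BGR2HSV)
# near seam: dark pixels on panel
g=hsv[...,2]; m=np.zeros_like(g); m[175:192,270:352]=(g[175:192,270:352]<110)
ys,xs=np.nonzero(m)
k=xs.size; print('seam px',k,xs.min(),xs.max(),ys.min(),ys.max())
P=np.array([onz(d,u,v,.006) for u,v in zip(xs,ys)])
r=cv2.minAreaRect(P[:,:2].astype(np.float32)*1000); print('seam rect',r)
# dish
b=cv2.inRange(hsv,(110,150,40),(130,255,255)); b[:205]=0;b[255:]=0;b[:,:235]=0;b[:,285:]=0
ys,xs=np.nonzero(b); print('dish',onz(d,(xs.min()+xs.max())/2,(ys.min()+ys.max())/2,.03),xs.min(),xs.max(),ys.min(),ys.max())
# rack top by depth
T=np.linalg.inv(d['world_to_cam']); v,u=np.mgrid[0:400,0:640]
R=np.stack([(u-d['cx'])/d['fx'],-(v-d['cy'])/d['fy'],-np.ones(u.shape)],-1)*d['depth'][...,None]
W=R@T[:3,:3].T+T[:3,3]
roi=np.zeros(u.shape,bool); roi[135:250,395:450]=1
q=W[roi&(abs(W[...,2]-.09)<.012)]; print('rack',cv2.minAreaRect(q[:,:2].astype(np.float32)*1000),len(q),q[:,2].mean())
h=W[roi&(W[...,2]>.135)]; hv=np.argwhere(roi&(W[...,2]>.135))
for lo,hi in((135,175),(175,203),(203,250)):
    s=(hv[:,0]>=lo)&(hv[:,0]<hi); 
    if s.any(): print(lo,s.sum(),h[s].mean(0).round(4),h[s].max(0).round(4),h[s].min(0).round(4))
for n,x0,x1 in(('g1',185,206),('g2',212,238)):
    s=W[x0:x1,448:475]; s=s[s[...,2]>.1]; print(n,s.mean(0) if len(s) else 0,s.max(0),s.min(0))
```

```text
seam px 110 275 345 181 185
seam rect ((575.8662109375, -31.43775177001953), (4.344887733459473, 193.56478881835938), 4.5233154296875)
dish [0.4414186  0.10070132 0.03      ] 242 276 213 246
rack ((554.2738037109375, -328.9105224609375), (229.67364501953125, 61.945472717285156), 1.3055106401443481) 1676 0.09063442933671925
135 25 [ 0.5518 -0.2457  0.4407] [ 0.6319 -0.0382  1.2032] [ 0.3583 -0.3315  0.1366]
175 119 [ 0.542  -0.3083  0.2202] [ 0.5674 -0.0382  1.2032] [ 0.3583 -0.3388  0.144 ]
203 108 [ 0.4634 -0.293   0.2865] [ 0.4878 -0.0382  1.2032] [ 0.3583 -0.3386  0.1374]
g1 [ 0.53171267 -0.40082426  0.17883577] [ 0.5513635  -0.03818269  1.20315779] [ 0.35826512 -0.43151794  0.10078868]
g2 [ 0.46128277 -0.41898767  0.13489848] [ 0.47416678 -0.41022626  0.14882619] [ 0.45009728 -0.4325949   0.10024739]
```

View pics/c1.png

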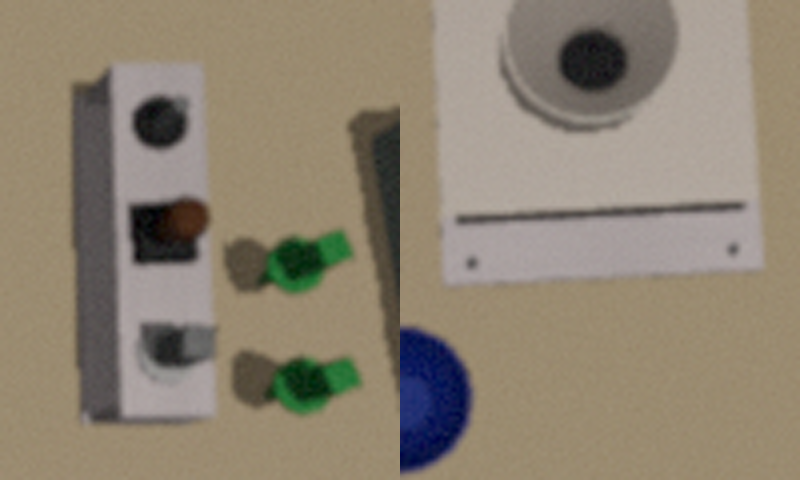

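The crop shows the rack (holes in a column, probe lowest), the dark seam at full-image (274–346, 181–185), and the greens 80 mm to the right of the probe. The sizes match: rack 230 mm, seam 194 mm. I'm moving above the probe for a close look.

>>> carry_out([
  [3.6,-0.5,-1.6,0,0,0,0.6],
  [3.6,-0.5,-1.6,0,0,0,0.6],
  [3.6,-0.5,-1.6,0,0,0,0.6],
  [3.6,-0.5,-1.6,0,0,0,0.6],
  [3.6,-0.5,-1.6,0,0,0,0.6],
  [3.6,-0.5,-1.6,0,0,0,0.6],
  [3.6,-0.5,-1.6,0,0,0,0.6],
  [3.6,-0.5,-1.6,0,0,0,0.6],
], force=30)

```text
time: 0.77
tool_pos: [0.4478, -0.3431, 0.3346]
tool_rot: [-3.141, 0.0, 0.378]
contact_force: [1.1, -1.2, -0.3]
opening: 0.0552
grip_force: 0.0
```

>>> carry_out([
  [1,0,0,0,0,0.06,0.6],
  [1,0,0,0,0,0.06,0.6],
  [1,0,0,0,0,0.06,0.6],
  [0.5,0,0,0,0,0.06,0.6],
  [0,0,0,0,0,0.06,0.6],
  [0,0,0,0,0,0.05,0.6],
  [0,0,0,0,0,0,0.6],
  [0,0,0,0,0,0,0.6],
])

```text
time: 1.43
tool_pos: [0.4799, -0.3341, 0.3336]
tool_rot: [-3.141, 0.001, 0.029]
contact_force: [-0.3, -0.2, -0.0]
opening: 0.0551
grip_force: 0.0
```

Run:
```python
from h import *
s=robot.observe(); print(s['time'],s['tool_pos'],s['tool_rot'],s['opening'])
w=grab('wrist','w1'); grab('top','top1'); print(np.linalg.inv(w['world_to_cam'])[:3].round(3),w['fx'])
d=load('top0'); print('handle top',onz(d,434.5,215.5,.166),'collar',onz(d,426.5,220,.096))
```

```text
1.4333 [ 0.47988954 -0.33412853  0.33361758] [-3.14105869e+00  6.17514727e-04  2.93152112e-02] 0.05514551224252381
[[ 0.029  0.963  0.268  0.552]
 [-1.     0.028  0.007 -0.332]
 [-0.001 -0.268  0.963  0.513]] 279.1646571674099
handle top [ 0.47618805 -0.33007138  0.166     ] collar [ 0.47213482 -0.32931043  0.096     ]
```

View pics/w1.png

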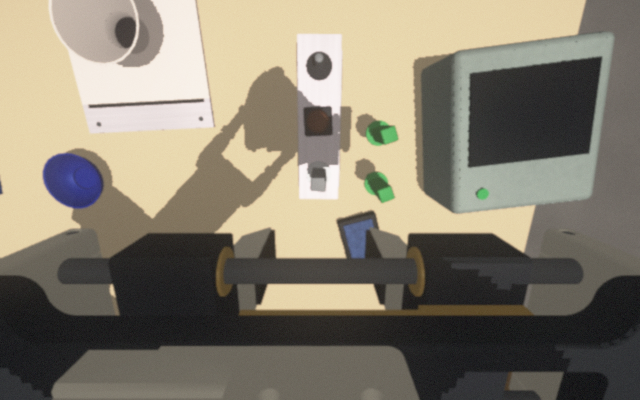

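The wrist view shows the probe's handle at (318,183), the stamp at (318,121), the pen at (319,65), and the near seam from (89,105) to (204,100). I'll zoom on the probe to get its position and yaw.

Run:
```python
from h import *
d=load('w1'); im=d['image']
cv2.imwrite('pics/c2.png',cv2.resize(im[150:205,285:355],None,fx=8,fy=8,interpolation=cv2.INTER_CUBIC))
# seam
g=im.max(2); m=np.zeros_like(g); m[96:110,85:209]=g[96:110,85:209]<110
ys,xs=np.nonzero(m); P=np.array([onz(d,u,v,.006)[:2] for u,v in zip(xs,ys)])
print('seam',cv2.minAreaRect((P*1000).astype(np.float32)),len(P),xs.min(),xs.max())
# rack by depth
T=np.linalg.inv(d['world_to_cam']); v,u=np.mgrid[0:400,0:640]
W=(np.stack([(u-d['cx'])/d['fx'],-(v-d['cy'])/d['fy'],-np.ones(u.shape)],-1)*d['depth'][...,None])@T[:3,:3].T+T[:3,3]
roi=np.zeros(u.shape,bool); roi[25:210,285:355]=1
q=W[roi&(abs(W[...,2]-.09)<.006)]; print('rack',cv2.minAreaRect((q[:,:2]*1000).astype(np.float32)),q[:,2].mean())
roi[:160]=0; k=roi&(W[...,2]>.155)&(d['depth']>.1); q=W[k]; print('handle top',cv2.minAreaRect((q[:,:2]*1000).astype(np.float32)),q[:,2].mean(),np.argwhere(k).min(0),np.argwhere(k).max(0))
b=cv2.inRange(cv2.cvtColor(im,cv2.COLOR_BGR2HSV),(105,150,30),(130,255,255)); b[:,120:]=0;b[:145]=0;b[215:]=0
ys,xs=np.nonzero(b); print('dish',onz(d,(xs.min()+xs.max())/2,(ys.min()+ys.max())/2,.03))
print(pt(d,384,195),pt(d,392,132))
```

```text
seam ((574.9205932617188, -31.606979370117188), (2.296781063079834, 194.59104919433594), 4.493144512176514) 149 90 202
rack ((551.8598022460938, -329.1678161621094), (230.10635375976562, 60.151893615722656), 1.2593342065811157) 0.09089493242159088
handle top ((477.47930908203125, -330.9971008300781), (19.756982803344727, 19.971330642700195), 86.55973052978516) 0.16586858288069764 [174 310] [191 325]
dish [0.43733755 0.07649086 0.03      ]
[ 0.45901172 -0.42197269  0.14469493] [ 0.5426381  -0.42420511  0.14648471]
```

View pics/c2.png

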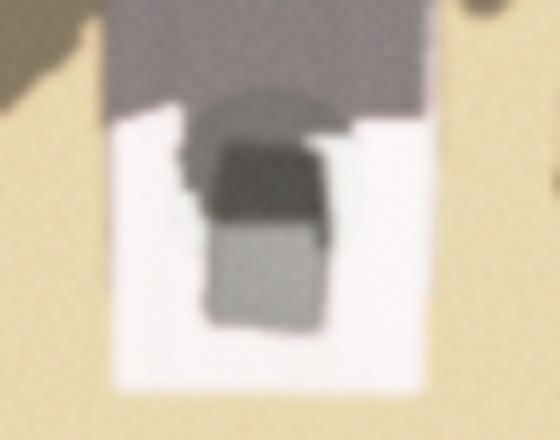

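Probe handle top is at (0.4775, −0.331, 0.166), 20×20 mm, yaw about −0.06, which agrees with the hole computed from the rack. Before descending I'll check the terminal's clearance from the gripper body.

Run:
```python
from h import *
d=load('w1')
T=np.linalg.inv(d['world_to_cam']); v,u=np.mgrid[0:400,0:640]
W=(np.stack([(u-d['cx'])/d['fx'],-(v-d['cy'])/d['fy'],-np.ones(u.shape)],-1)*d['depth'][...,None])@T[:3,:3].T+T[:3,3]
R=W[30:215,400:625].reshape(-1,3); R=R[R[:,2]>.03]
for z in(.05,.1,.13,.16,.19):
    s=R[R[:,2]>z]; print(z,len(s),s.min(0) if len(s) else '',s.max(0) if len(s) else '')
G=W[110:205,360:400].reshape(-1,3); print('green',G.max(0),G[G[:,2]>.1].min(0))
```

```text
0.05 28054 [ 0.42890391 -0.72105989  0.0501377 ] [ 0.67159516 -0.33221893  0.51294288]
0.1 26184 [ 0.42890391 -0.72105989  0.10000221] [ 0.67159516 -0.33221893  0.51294288]
0.13 19601 [ 0.43626841 -0.71384391  0.13000018] [ 0.66793786 -0.33221893  0.51294288]
0.16 161 [ 0.55224868 -0.33221893  0.51294288] [ 0.55224868 -0.33221893  0.51294288]
0.19 161 [ 0.55224868 -0.33221893  0.51294288] [ 0.55224868 -0.33221893  0.51294288]
green [ 0.57652304 -0.33221893  0.51294288] [ 0.44905306 -0.4342432   0.10010703]
```

Nothing there rises above 0.16 m, so the way down is clear.

>>> carry_out([
  [-0.12,-0.15,1,0,0,0.045,0.6],
  [-0.12,-0.15,2,0,0,0.045,0.6],
  [0,0,3,0,0,0,0.6],
  [0,0,3,0,0,0,0.6],
  [0,0,3,0,0,0,0.6],
  [0,0,1,0,0,0,0.6],
  [0,0,0,0,0,0,0.6],
  [0,0,0,0,0,0,0.6],
])

```text
time: 2.2
tool_pos: [0.4779, -0.3316, 0.2049]
tool_rot: [3.141, -0.001, -0.062]
contact_force: [0.7, 0.4, 1.1]
opening: 0.0549
grip_force: 0.0
```

>>> carry_out([
  [0,0,1.2,0,0,0,0.6],
  [0,0,1.5,0,0,0,0.6],
  [0,0,1.5,0,0,0,0.6],
  [0,0,1.5,0,0,0,0.6],
  [0,0,1.5,0,0,0,0.6],
  [0,0,1.0,0,0,0,0.6],
  [0,0,0,0,0,0,0.6],
  [0,0,0,0,0,0,0.6],
])

```text
time: 2.87
tool_pos: [0.4782, -0.3318, 0.1232]
tool_rot: [3.14, -0.001, -0.062]
contact_force: [0.8, 0.7, 0.4]
opening: 0.0552
grip_force: 0.0
```

>>> carry_out([
  [0,0,0,0,0,0,0],
  [0,0,0,0,0,0,0],
  [0,0,0,0,0,0,0],
  [0,0,0,0,0,0,0],
  [0,0,0,0,0,0,0],
  [0,0,0,0,0,0,0],
  [0,0,0,0,0,0,0],
  [0,0,0,0,0,0,0],
], force=30)

```text
time: 3.53
tool_pos: [0.4776, -0.3313, 0.1222]
tool_rot: [3.141, -0.0, -0.062]
contact_force: [0.2, -0.3, 0.9]
opening: 0.0197
grip_force: 30.0
```

>>> carry_out([
  [0,0,-0.6,0,0,0,0],
  [0,0,-1.2,0,0,0,0],
  [0,0,-1.6,0,0,0,0],
  [0,0,-1.6,0,0,0,0],
  [0,0,-1.6,0,0,0,0],
  [0,0,-1.6,0,0,0,0],
  [0,0,-1.2,0,0,0,0],
  [0,0,-0.6,0,0,0,0],
])

```text
time: 4.2
tool_pos: [0.478, -0.3316, 0.224]
tool_rot: [3.14, -0.002, -0.062]
contact_force: [-0.1, -0.3, -1.4]
opening: 0.0198
grip_force: 30.0
```

>>> carry_out([
  [0.2,-1.2,0,0,0,0,0],
  [0.4,-2.4,0,0,0,0,0],
  [0.5,-3,0,0,0,0,0],
  [0.5,-3,0,0,0,0,0],
  [0.5,-3,0,0,0,0,0],
  [0.5,-3,0,0,0,0,0],
  [0.5,-3,0,0,0,0,0],
  [0.5,-3,0,0,0,0,0],
])

```text
time: 4.87
tool_pos: [0.5264, -0.1153, 0.221]
tool_rot: [-3.141, 0.002, -0.062]
contact_force: [-0.0, -0.1, -0.6]
opening: 0.0197
grip_force: 30.0
```

>>> carry_out([
  [0.5,-3,0,0,0,0,0],
  [0.5,-3,0,0,0,0,0],
  [0.5,-3,0,0,0,0,0],
  [0.5,-3,0,0,0,0,0],
  [0.5,-3,0,0,0,0,0],
  [0.5,-2.5,0,0,0,-0.07,0],
  [0.4,-1.2,0,0,0,-0.07,0],
  [0,0,0,0,0,0,0],
])

```text
time: 5.53
tool_pos: [0.571, 0.0706, 0.2207]
tool_rot: [-3.14, 0.002, 0.084]
contact_force: [-0.6, -1.1, -1.7]
opening: 0.0196
grip_force: 30.0
```

Run:
```python
from h import *
s=robot.observe(); print(s['time'],s['tool_pos'],s['tool_rot'],s['opening'])
w=grab('wrist','w2'); t=grab('top','top2'); sc=grab('scene','sc2')
cv2.imwrite('pics/c3.png',np.hstack([cv2.resize(sc['image'][110:310,220:420],(400,400)),cv2.resize(w['image'][0:400,120:520],(400,400))]))
```

```text
5.5333 [0.57102401 0.07063353 0.22069814] [-3.14028838e+00  1.94420533e-03  8.44976609e-02] 0.01962173560539002
```

View pics/c3.png

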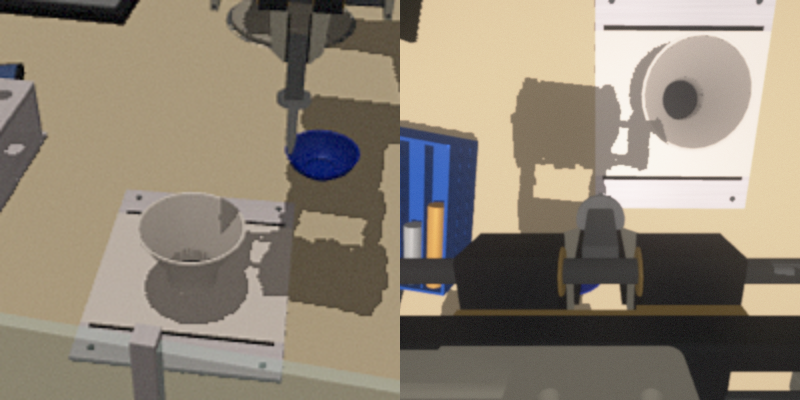

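The scene crop shows the probe hanging upright with its tip at full-image pixel about (365,186), and the seam's left end at about (362,222). I'll cast both from this camera as a check.

Run:
```python
from h import *
s=load('sc2'); w=load('w2')
for v in (184,186,188): print('tip',onz(s,365,v,.1187), end=' ')
print('\nL scene',onz(s,362,222,.006),'R scene',onz(s,283,216,.006))
im=w['image']; g=im.max(2); m=np.zeros_like(g); m[172:188,318:470]=g[172:188,318:470]<100
ys,xs=np.nonzero(m); P=np.array([onz(w,u,v,.006)[:2] for u,v in zip(xs,ys)])
print('seam w2',cv2.minAreaRect((P*1000).astype(np.float32)),xs.min(),xs.max())
print(onz(w,320,178,.006), onz(w,463,178.5,.006))
```

```text
tip [0.56316123 0.06845196 0.1187    ] tip [0.57095258 0.06947267 0.1187    ] tip [0.57863937 0.07047968 0.1187    ] 
L scene [0.56698721 0.06828571 0.006     ] R scene [ 0.58520976 -0.12954686  0.006     ]
seam w2 ((575.8584594726562, -31.5875244140625), (2.9088969230651855, 196.30250549316406), 4.845520973205566) 323 460
[0.56575565 0.070369   0.006     ] [ 0.58234728 -0.13395176  0.006     ]
```

All views agree: seam middle (0.5755, −0.0315), yaw 0.08. I'm lowering to about 4 mm above the seam's left end.

>>> carry_out([
  [-0.2,0.2,0.6,0,0,0,0],
  [-0.17,0.1,1.2,0,0,0,0],
  [0,0,1.6,0,0,0,0],
  [0,0,1.6,0,0,0,0],
  [0,0,1.6,0,0,0,0],
  [0,0,1.2,0,0,0,0],
  [0,0,0.8,0,0,0,0],
  [0,0,0.4,0,0,0,0],
])

```text
time: 6.35
tool_pos: [0.5672, 0.0627, 0.1306]
tool_rot: [-3.142, 0.002, 0.076]
contact_force: [-0.7, -0.4, -1.3]
opening: 0.0197
grip_force: 30.0
```

>>> carry_out([
  [0,0,0.4,0,0,0,0],
  [0,0,0.4,0,0,0,0],
  [0,0,0.3,0,0,0,0],
  [0,0,0.3,0,0,0,0],
  [0,0,0.2,0,0,0,0],
  [0,0,0.2,0,0,0,0],
  [0,0,0,0,0,0,0],
  [0,0,0,0,0,0,0],
])

```text
time: 7.02
tool_pos: [0.5682, 0.0637, 0.114]
tool_rot: [3.141, -0.0, 0.078]
contact_force: [0.4, 0.5, -1.4]
opening: 0.0198
grip_force: 30.0
```

```bash
cat > f.py <<'E'
from h import *
s=robot.observe(); p=s['tool_pos'].copy() if hasattr(s['tool_pos'],'copy') else np.array(s['tool_pos'])
from scipy.spatial.transform import Rotation as Ro
tip=np.array(p)+Ro.from_euler('xyz',s['tool_rot']).apply([0,0,.1022]); c,k=np.cos(.08),np.sin(.08); d=tip[:2]-[.5755,-.0315]
print(s['time'],'tip',tip.round(4),'funnel xy',(c*d[0]+k*d[1]).round(4),(-k*d[0]+c*d[1]).round(4),s['tool_rot'],s['contact_force'])
E
python3 f.py
```

```text
7.0167 tip [0.5682 0.0637 0.0118] funnel xy 0.0004 0.0955 [ 3.14148721e+00 -3.79063703e-05  7.78483469e-02] [ 0.41896732  0.50809684 -1.4228692 ]
```

Tip is at funnel (0.000, +0.0955) and 6 mm above the panel. I'm lowering another 2 mm and sweeping at 3 cm/s.

>>> carry_out([
  [0,0,0.1,0,0,0,0],
  [0,0,0.1,0,0,0,0],
  [0,0,0,0,0,0,0],
  [0,0.25,0,0,0,0,0],
  [0,0.25,0,0,0,0,0],
  [0,0.25,0,0,0,0,0],
  [0,0.25,0,0,0,0,0],
  [0,0.25,0,0,0,0,0],
])

```text
time: 7.68
tool_pos: [0.5692, 0.0508, 0.112]
tool_rot: [3.141, -0.0, 0.078]
contact_force: [0.3, 0.6, -1.5]
opening: 0.0198
grip_force: 30.0
```

>>> carry_out([
  [0,0.25,0,0,0,0,0],
  [0,0.25,0,0,0,0,0],
  [0,0.25,0,0,0,0,0],
  [0,0.25,0,0,0,0,0],
  [0,0.25,0,0,0,0,0],
  [0,0.25,0,0,0,0,0],
  [0,0.25,0,0,0,0,0],
  [0,0.25,0,0,0,0,0],
])

```text
time: 8.35
tool_pos: [0.5707, 0.031, 0.112]
tool_rot: [3.141, 0.0, 0.078]
contact_force: [0.5, -0.4, -0.7]
opening: 0.0198
grip_force: 30.0
```

```bash
python3 f.py
```

```text
8.35 tip [0.5707 0.031  0.0098] funnel xy 0.0003 0.0627 [3.14147978e+00 2.53650533e-05 7.78427541e-02] [ 0.53702613 -0.39534496 -0.65815086]
```

Tracking is good, so I'm continuing.

>>> carry_out([
  [0,0.25,0,0,0,0,0],
  [0,0.25,0,0,0,0,0],
  [0,0.25,0,0,0,0,0],
  [0,0.25,0,0,0,0,0],
  [0,0.25,0,0,0,0,0],
  [0,0.25,0,0,0,0,0],
  [0,0.25,0,0,0,0,0],
  [0,0.25,0,0,0,0,0],
])

```text
time: 9.02
tool_pos: [0.5723, 0.011, 0.112]
tool_rot: [3.141, 0.0, 0.078]
contact_force: [0.2, 0.4, -1.7]
opening: 0.0201
grip_force: 30.0
```

>>> carry_out([
  [0,0.25,0,0,0,0,0],
  [0,0.25,0,0,0,0,0],
  [0,0.25,0,0,0,0,0],
  [0,0.25,0,0,0,0,0],
  [0,0.25,0,0,0,0,0],
  [0,0.25,0,0,0,0,0],
  [0,0.25,0,0,0,0,0],
  [0,0.25,0,0,0,0,0],
])

```text
time: 9.68
tool_pos: [0.5738, -0.0089, 0.112]
tool_rot: [3.142, 0.0, 0.078]
contact_force: [-0.0, 0.5, -1.8]
opening: 0.0199
grip_force: 30.0
```

>>> carry_out([
  [0,0.25,0,0,0,0,0],
  [0,0.25,0,0,0,0,0],
  [0,0.25,0,0,0,0,0],
  [0,0.25,0,0,0,0,0],
  [0,0.25,0,0,0,0,0],
  [0,0.25,0,0,0,0,0],
  [0,0.25,0,0,0,0,0],
  [0,0.25,0,0,0,0,0],
])

```text
time: 10.35
tool_pos: [0.5754, -0.0288, 0.112]
tool_rot: [3.141, -0.0, 0.078]
contact_force: [0.5, -0.3, -2.2]
opening: 0.0198
grip_force: 30.0
```

>>> carry_out([
  [0,0.25,0,0,0,0,0],
  [0,0.25,0,0,0,0,0],
  [0,0.25,0,0,0,0,0],
  [0,0.25,0,0,0,0,0],
  [0,0.25,0,0,0,0,0],
  [0,0.25,0,0,0,0,0],
  [0,0.25,0,0,0,0,0],
  [0,0.25,0,0,0,0,0],
])

```text
time: 11.02
tool_pos: [0.5769, -0.0488, 0.112]
tool_rot: [3.142, 0.0, 0.078]
contact_force: [-0.4, 0.5, -1.7]
opening: 0.0196
grip_force: 30.0
```

```bash
python3 f.py
```

```text
11.0167 tip [ 0.5769 -0.0488  0.0098] funnel xy 0.0001 -0.0173 [3.14152401e+00 3.35122457e-05 7.77569198e-02] [-0.44349979  0.51466955 -1.68488996]
```

>>> carry_out([
  [0,0.25,0,0,0,0,0],
  [0,0.25,0,0,0,0,0],
  [0,0.25,0,0,0,0,0],
  [0,0.25,0,0,0,0,0],
  [0,0.25,0,0,0,0,0],
  [0,0.25,0,0,0,0,0],
  [0,0.25,0,0,0,0,0],
  [0,0.25,0,0,0,0,0],
])

```text
time: 11.68
tool_pos: [0.5785, -0.0687, 0.112]
tool_rot: [3.141, 0.0, 0.078]
contact_force: [0.1, 1.2, -0.8]
opening: 0.02
grip_force: 30.0
```

>>> carry_out([
  [0,0.25,0,0,0,0,0],
  [0,0.25,0,0,0,0,0],
  [0,0.25,0,0,0,0,0],
  [0,0.25,0,0,0,0,0],
  [0,0.25,0,0,0,0,0],
  [0,0.25,0,0,0,0,0],
  [0,0.25,0,0,0,0,0],
  [0,0.25,0,0,0,0,0],
])

```text
time: 12.35
tool_pos: [0.5801, -0.0887, 0.112]
tool_rot: [3.142, 0.0, 0.078]
contact_force: [-0.6, -0.6, -1.8]
opening: 0.0197
grip_force: 30.0
```

>>> carry_out([
  [0,0.25,0,0,0,0,0],
  [0,0.25,0,0,0,0,0],
  [0,0.25,0,0,0,0,0],
  [0,0.25,0,0,0,0,0],
  [0,0.25,0,0,0,0,0],
  [0,0.25,0,0,0,0,0],
  [0,0.25,0,0,0,0,0],
  [0,0.25,0,0,0,0,0],
])

```text
time: 13.02
tool_pos: [0.5816, -0.1086, 0.112]
tool_rot: [3.142, 0.0, 0.078]
contact_force: [-0.2, 0.4, -1.0]
opening: 0.02
grip_force: 30.0
```

>>> carry_out([
  [0,0.25,0,0,0,0,0],
  [0,0.25,0,0,0,0,0],
  [0,0.25,0,0,0,0,0],
  [0,0.25,0,0,0,0,0],
  [0,0.25,0,0,0,0,0],
  [0,0.25,0,0,0,0,0],
  [0,0.25,0,0,0,0,0],
  [0,0.25,0,0,0,0,0],
])

```text
time: 13.68
tool_pos: [0.5832, -0.1285, 0.112]
tool_rot: [3.142, 0.0, 0.078]
contact_force: [-0.3, -0.1, -1.4]
opening: 0.0197
grip_force: 30.0
```

>>> carry_out([
  [0,0.2,0,0,0,0,0],
  [0,0,0,0,0,0,0],
  [0,0,0,0,0,0,0],
  [0,0,-0.3,0,0,0,0],
  [0,0,-0.6,0,0,0,0],
  [0,0,-1.2,0,0,0,0],
  [0,0,-1.8,0,0,0,0],
  [0,0,-2,0,0,0,0],
])

```text
time: 14.35
tool_pos: [0.5829, -0.1299, 0.1715]
tool_rot: [-3.141, 0.001, 0.078]
contact_force: [0.1, 0.7, -1.7]
opening: 0.0199
grip_force: 30.0
```

>>> carry_out([
  [0,0,-2,0,0,0.02,0],
  [0,0,-2,0,0,0.04,0],
  [0,0,-1.2,0,0,0.04,0],
  [0,0,-0.4,0,0,0.04,0],
  [0,0,0,0,0,0,0],
  [0,0,0,0,0,0,0],
  [0,0,0,0,0,0,0],
  [0,0,0,0,0,0,0],
])

```text
time: 15.02
tool_pos: [0.583, -0.1301, 0.2263]
tool_rot: [-3.141, 0.001, -0.061]
contact_force: [0.1, -0.0, -1.4]
opening: 0.0197
grip_force: 30.0
```

```bash
python3 f.py
```

```text
15.0167 tip [ 0.5828 -0.13    0.1241] funnel xy -0.0006 -0.0988 [-3.14125990e+00  1.29681244e-03 -6.13539047e-02] [ 0.05973666 -0.03190794 -1.43462084]
```

>>> carry_out([
  [-0.58,1.3,0,0,0,0,0],
  [-1.16,2.6,0,0,0,0,0],
  [-1.39,3.12,0,0,0,0,0],
  [-1.51,3.37,0,0,0,0,0],
  [-1.51,3.37,0,0,0,0,0],
  [-1.39,3.12,0,0,0,0,0],
  [-1.16,2.6,0,0,0,0,0],
  [-0.58,1.3,0,0,0,0,0],
])

```text
time: 15.68
tool_pos: [0.4752, -0.3354, 0.2266]
tool_rot: [3.141, 0.001, -0.065]
contact_force: [1.1, 0.4, -1.1]
opening: 0.0196
grip_force: 30.0
```

>>> carry_out([
  [0,0,0,0,0,0,0],
  [0,0,0,0,0,0,0],
  [0,0,0,0,0,0,0],
  [0,0,0,0,0,0,0],
  [0,0,0,0,0,0,0],
  [0,0,0,0,0,0,0],
  [0,0,0,0,0,0,0],
  [0,0,0,0,0,0,0],
])

```text
time: 16.35
tool_pos: [0.478, -0.3315, 0.2271]
tool_rot: [3.142, -0.0, -0.061]
contact_force: [-0.4, 0.5, -0.8]
opening: 0.0198
grip_force: 30.0
```

```bash
python3 f.py
```

```text
16.35 tip [ 0.478  -0.3315  0.1249] funnel xy -0.1211 -0.2912 [ 3.14150633e+00 -7.44162302e-05 -6.14540519e-02] [-0.41751569  0.46764718 -0.76762109]
```

Aligned above the hole, so I'm lowering.

>>> carry_out([
  [-0.03,0,0.5,0,0,0,0],
  [0,0,1,0,0,0,0],
  [0,0,1,0,0,0,0],
  [0,0,1,0,0,0,0],
  [0,0,1,0,0,0,0],
  [0,0,1,0,0,0,0],
  [0,0,0.5,0,0,0,0],
  [0,0,0,0,0,0,0],
])

```text
time: 17.02
tool_pos: [0.4768, -0.3313, 0.1652]
tool_rot: [-3.14, 0.002, -0.062]
contact_force: [-0.2, -0.3, -0.6]
opening: 0.02
grip_force: 30.0
```

>>> carry_out([
  [0,0,0.8,0,0,0,0],
  [0,0,0.9,0,0,0,0],
  [0,0,0.9,0,0,0,0],
  [0,0,0.8,0,0,0,0],
  [0,0,0.5,0,0,0,0],
  [0,0,0.4,0,0,0,0],
  [0,0,0.1,0,0,0,0],
  [0,0,0,0,0,0,0],
])

```text
time: 17.68
tool_pos: [0.4774, -0.3318, 0.1227]
tool_rot: [-3.141, 0.001, -0.062]
contact_force: [0.0, -0.3, -1.4]
opening: 0.02
grip_force: 30.0
```

Seated (0.5 mm above the grasp height). I'm opening only part-way to stay clear of the neighbours, then rising.

>>> carry_out([
  [0,0,0.05,0,0,0,0],
  [0,0,0,0,0,0,0.6],
  [0,0,0,0,0,0,0.6],
  [0,0,0,0,0,0,0.6],
  [0,0,0,0,0,0,0.6],
  [0,0,0,0,0,0,0.6],
  [0,0,0,0,0,0,0.6],
  [0,0,0,0,0,0,0.6],
])

```text
time: 18.35
tool_pos: [0.4775, -0.3319, 0.1226]
tool_rot: [3.141, -0.0, -0.062]
contact_force: [-0.9, 0.5, -0.4]
opening: 0.055
grip_force: 0.0
```

>>> carry_out([
  [0,0,-0.5,0,0,0,0.6],
  [0,0,-1.5,0,0,0,0.6],
  [0,0,-2.5,0,0,0,0.6],
  [0,0,-3,0,0,0,0.6],
  [0,0,-3,0,0,0,0.6],
  [0,0,-3,0,0,0,0.6],
  [0,0,-3,0,0,0,0.6],
  [0,0,-3,0,0,0,0.6],
])

```text
time: 19.02
tool_pos: [0.4772, -0.3316, 0.3196]
tool_rot: [3.141, -0.0, -0.062]
contact_force: [0.6, 0.4, -0.0]
opening: 0.0551
grip_force: 0.0
```

>>> carry_out([
  [0,0,-1.5,0,0,0,0.6],
  [0,0,0,0,0,0,0.6],
  [0,0,0,0,0,0,0.6],
  [0,0,0,0,0,0,0.6],
  [0,0,0,0,0,0,0.6],
  [0,0,0,0,0,0,0.6],
  [0,0,0,0,0,0,0.6],
  [0,0,0,0,0,0,0.6],
])

```text
time: 19.68
tool_pos: [0.4774, -0.3318, 0.3319]
tool_rot: [-3.141, 0.001, -0.062]
contact_force: [0.0, 0.2, 0.3]
opening: 0.0552
grip_force: 0.0
```

Run:
```python
from h import *
d=grab('wrist','w9'); s=grab('scene','sc9'); a=load('scene0')
T=np.linalg.inv(d['world_to_cam']); v,u=np.mgrid[0:400,0:640]
W=(np.stack([(u-d['cx'])/d['fx'],-(v-d['cy'])/d['fy'],-np.ones(u.shape)],-1)*d['depth'][...,None])@T[:3,:3].T+T[:3,3]
k=(W[...,2]>.155)&(W[...,2]<.175)&(np.hypot(W[...,0]-.478,W[...,1]+.331)<.03); q=W[k]
print('handle top',cv2.minAreaRect((q[:,:2]*1000).astype(np.float32)),q[:,2].mean())
c=lambda i:cv2.resize(i['image'][120:240,160:410],(750,360))[:290]
cv2.imwrite('pics/c9.png',np.vstack([c(a),c(s)]))
```

```text
handle top ((477.4908752441406, -331.1351013183594), (19.080421447753906, 20.07318878173828), 86.21183776855469) 0.16604968303347126
```

View pics/c9.png

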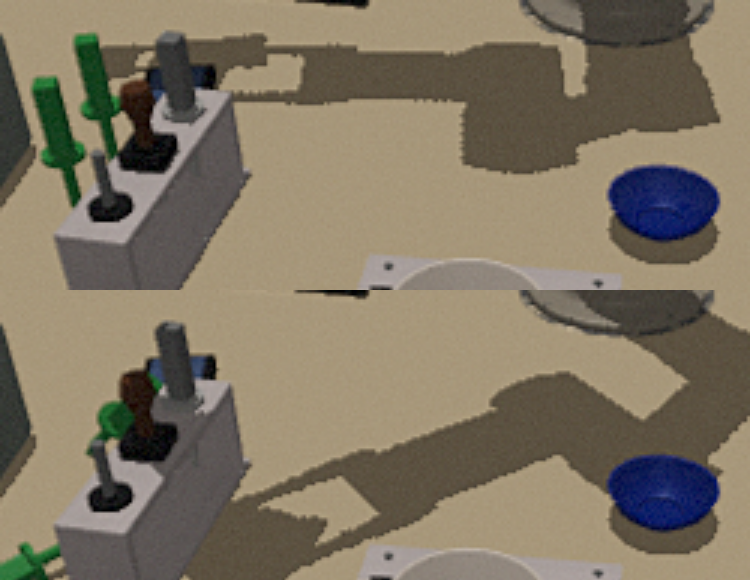

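The probe is back exactly (handle top within 0.2 mm, upright) and the dish hasn't moved. But the lower scene crop shows the green look-alikes toppled: one lies near the counter at (30,560) and one leans behind the rack at (115,420). I need to know when it happened and how they lie now.

Run:
```python
from h import *
t=grab('top','top9')
f=lambda n,s: cv2.resize(load(n)['image'][130:260,380:510],(390,390))
c=np.hstack([f('top1',0),f('top2',0)])
sc=load('sc9')['image'][120:300,80:340]
sc2=load('sc2')['image'][120:300,80:340]
cv2.imwrite('pics/c10.png',np.vstack([np.hstack([f('top2',0)[:300],f('top9',0)[:300]]),np.hstack([cv2.resize(sc2,(390,270)),cv2.resize(sc,(390,270))])]))
s=robot.observe(); print(s['time'],s['contact_force'])
```

```text
19.8333 [ 1.04353921  0.48052621 -0.27383283]
```

View pics/c10.png

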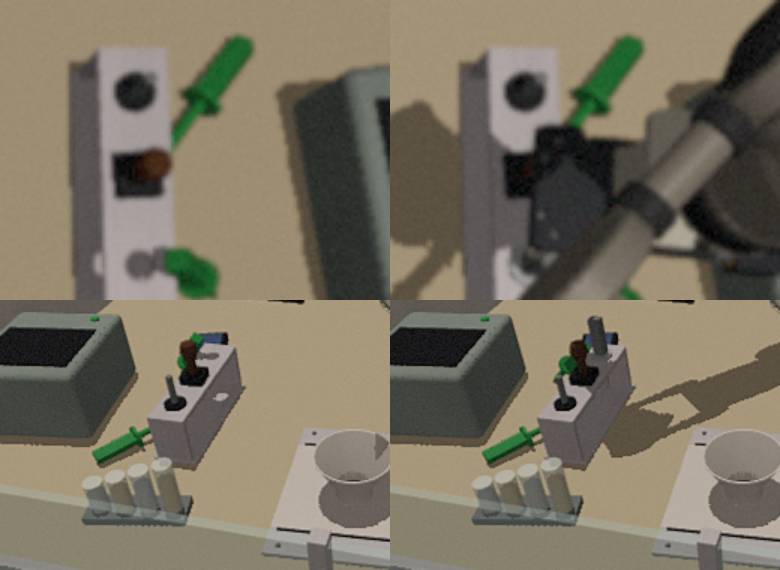

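The greens were already down at t = 5.5 s, so the hand knocked them during the first grasp; they have not moved since. They lie stably on the counter and against the rack. Handling them again would be more disturbance, and the task says to leave them alone. The probe and dish are in place and the gripper is clear, so I'm handing in.

```bash
python3 -c "
from cell import robot
print(robot.hand_in())"
```

```text
the job is handed in; nothing more can be done
None
```

I ran the probe along the whole near seam at 3 cm/s, tip about 4 mm above it, and stood it back in its hole with the dish unmoved, then handed in (no verdict was returned); however, the gripper knocked over both green look-alikes during the first grasp, and I left them where they fell on the work surface.

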